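# Set a bar against the flip stop of a drilling jig

### The job

Set the long aluminium bar for its next hole in the drilling jig: swing the flip stop farther from the bar fully down across the bed, then slide the bar along until its end is up against that stop and its long side lies flat against the fence. Leave the nearer stop up, and do not disturb the other things lying about.

Things in the scene. Friction and masses are not known exactly. Their poses are not given: they have to be found in the camera images.
- jig: drilling jig, fixed: steel base plate 150 (x) x 680 (y) x 12 mm, top (the bed) at z 12; an aluminium slotted fence along its far side, front face at x +30, 30 thick, top at z 52. A bracket on it (x -16 to 61, y 17 to 53) holds a drill bush over the bed, top at z 69, underside 4 mm over the bar. Origin: centre of plate's underside; x away from the robot, y left along the fence
- far_stop: the stop farther from the bar (left one): fixed aluminium carrier clamped on the fence top, 30 x 66 x 12 mm, ears 36 high round the flag's root, black clamp knob 31 high on its left. Axes as the jig's. Origin: fence top, mid-thickness, in the plane of the flag's right (-y) face, where the bar's end stops; the flag takes y 0 to +16
- far_hinge (a point): hinge of the farther stop's flag, mid-thickness: 24 mm over the fence top, axis along y. The flag is an L of plate 16 mm thick. Down: arm 16 high (8 above and below the axis) runs 50 mm from the hinge towards the robot; its foot (24 to 50 mm from the hinge) hangs in front of the fence to 3 mm over the bed. Raised: arm up, foot pointing to the robot high over the bed
- far_flag (a joint): angle of the farther stop's flag, rad: 0 fully down across the bed (hard stop), 1.57 arm upright, 2.0 leaning back (hard stop). Starts raised. Stiff hinge: it stays wherever it is left, about 2.5 N at the arm's end turns it, so follow it all the way down; push the arm's rear side (its top when down), 30 to 45 mm from the hinge
- near_stop: the stop nearer to the bar (right one, next to the bush bracket), same make as the farther one: fixed aluminium carrier clamped on the fence top, 30 x 66 x 12 mm, ears 36 high round the flag's root, black clamp knob 31 high on its left; origin and axes placed alike
- near_flag (a joint): angle of the nearer stop's flag, rad, same make and sense as the farther one's. Starts raised (above 1.4) and is to stay up; the bar passes under it
- bar_center (a point): centre (half-way up) of the long bar: loose aluminium flat bar 40 (x) x 270 (y) x 15 mm, about 0.43 kg, lying on the bed in the jig's right half, long way roughly along the fence but 5 to 35 mm off it and slightly askew, its left end near or under the drill bush. Its y axis points along it to the left, towards the stops
- bar_lead (a point): centre of the bar's left end face, the one that goes against the stop; axes as the bar's
- offcut: a loose short offcut of the same bar, 40 x 90 x 15, on the mat on the robot's side of the jig: a bystander
- calipers: loose slide calipers lying on the mat on the robot's side of the jig: a bystander
- gearmotor: a loose gearmotor lying on the mat behind the fence, 42 high: a bystander
- screwdriver: a loose screwdriver lying on the mat behind the fence: a bystander
- spare_bush: a loose steel drill bush, 25 diameter, 20 high, standing near the front edge of the base plate, left half: a bystander
- screw_tray: a loose divided tray of screws, 100 x 140 x 22, on the left of the table: a bystander

How it is judged:
By the outcome, as a careful person would: the job done as asked, in the order asked, and still so for the second after the job is handed in, with the robot touching nothing.
It also fails if it takes over 64 s, if anything falls off the work surface, if the arm or the gripper's body presses on something with over 40 N, if the wrist force passes 120 N, or if a joint passes its speed limit or range.

### The arm

A 7-joint arm with a two-finger parallel gripper is mounted at the origin on the work surface. World frame = base frame: x ahead of the robot, y to its left, z up, the work surface at z = 0. Lengths are in m, angles in rad, forces in N, time in s.
With the tool pointing down it reaches from about 0.35 to 0.775 m from the base axis. Payload 3.1 kg.
Tool frame: the origin (TCP) lies at the very end of the fingers, on their centre line; the grasp point (between the pads) lies 19 mm behind it; z points along the fingers, y is the line along which they close (so a half turn about z gives the same grasp; the last joint's range is limited). The gripper opens to 85 mm and grips with 20 to 120 N. Pads are 22 mm wide; open, the fingers measure 114 mm over their backs; the gripper's body (76 mm by 85 mm) begins 54 mm behind the grasp point. The pads swing forward as they close: fully open they stand 13 mm farther back than shut.
Start: joints at [-1.256, 0.311, 0.014, 1.512, -0.004, 1.319, -0.027], TCP at [0.192, 0.515, 0.231] pointing down, gripper open.
Joint ranges: [-2.7, 2.7], [-0.3, 1.91], [-1.27, 1.3], [0.12, 2.57], [-1.44, 4.58], [0.2, 2.03], [-3.05, 3.05]. Speed limits (rad/s): [2.79, 2.79, 3.14, 3.14, 3.14, 3.14, 3.14].

### API

Orientations are given as [roll, pitch, yaw] about the fixed x, y, z axes, in that order (R = Rz(yaw) Ry(pitch) Rx(roll)).
In Python, from workcell import ctrl gives the robot as it stands. The module is installed in compiled form; this text tells all that it offers.
- The arm moves only by the tool carry_out, never from a script. Its argument "targets" is a list of rows, each a list of 4 numbers: the shift along the world's x, y, z scaled (see below), then the turn about the world's z scaled (see below). A call has 1 to 20 rows; each row is the pose to reach, as a shift and turn from the pose commanded when the call began, turning the shorter way round; what a row does not reach only later rows make up. The controller multiplies each number of a shift by 50 cm and each number of a turn by pi rad. A row lasts 1/10 s, in which the tool goes at most 50 mm and 8.59 degrees, less where a joint would pass 70% of its speed; a pose out of reach is approached as far as the arm can. A call with a number of a shift or a turn outside -1 to 1 is refused whole. A call with a gripper value outside its range is refused whole. "claw" is the opening, from 0 (shut) to 1 (fully open), set as the call begins (left out, the last holds). The fingers move at their own pace and stop on an object; "squeeze" is the grip in N (left out, the last holds). Time passes only in rows, so rows that repeat a pose let the fingers close. It gives the time, the measured TCP pose, the force, the opening and the grip force at its end, in the units of the state.
- ctrl.sense(): the state, without advancing time (a new reading comes with each control period).
- ctrl.capture(name): name is "scene" or "side" or "wrist"; returns the picture (420x560x3 uint8, blue, green, red); there is no depth.
- ctrl.camera_params(name): a dict with "camera_matrix" (3x3 intrinsics, pixels), "position" and "rotation" of the camera in the world; the wrist camera has in their place "tool_from_camera" (4x4, takes a point from camera to tool coordinates, whose origin is the TCP and whose axes are the flange's). Camera axes: x right, y down, z forward; pixel columns grow to the right and rows downward; lengths in m; the calibration is good to about 2 mm. A picture is of the moment at which its call begins: read the wrist's pose just before it. camera_params takes no time and is no camera call.
- ctrl.finish_job(): hands the job in; it is judged then, once.
The state is a dict: "time": time; "joints": joint angles; "dq": joint speeds; "joint_torque": joint torques, N m; "tool_pos": TCP position; "tool_rot": TCP orientation; "wrist_force": force on the tool from outside, world axes, zero at the start; "moment": the same for the moment, N m; "finger_gap": finger opening in m; "grip_force": force on a finger pad.
Only numpy, scipy, OpenCV 4.12 (cv2) and the standard library are available. Lean on these libraries where they do the work, as an engineer would, in place of code of your own. Each camera call takes 0.05 s, during which the arm holds its last target. There are 200 camera calls.

## Working session

There is one attempt and no reset: what is moved stays moved. The work goes in short steps, Python scripts to look and compute and a tool call to move; the robot and the scene stay as the last step left them, time stands still between calls to the robot, and variables do not carry over. Pictures are saved under pics/ and viewed, at most 10 in all, crops included, and the job is handed in when it is done.

Besides the shell and the picture viewer there is one more tool, called after ">>>" as a command line: name --pt "numbers of a row" for each row, then --argument value for the rest. carry_out: Moves the arm, as the interface text tells. Its arguments: {"type":"object","properties":{"targets":{"type":"array"},"claw":{"type":"number"},"squeeze":{"type":"number"}},"required":["targets"]}

```bash
mkdir -p pics
python3 - <<'E'
from workcell import ctrl
import cv2,numpy as np
np.set_printoptions(precision=4,suppress=True)
for n in("scene","side"):
    cv2.imwrite(f"pics/{n}0.png",ctrl.capture(n)); p=ctrl.camera_params(n); print(n,p)
print(ctrl.camera_params("wrist"))
print(ctrl.sense())
E
```

```text
scene {'camera_matrix': array([[520.4847,   0.    , 278.4346],
       [  0.    , 520.4847, 212.9261],
       [  0.    ,   0.    ,   1.    ]]), 'position': array([1.2121, 0.079 , 1.0995]), 'rotation': array([-2.5318, -0.0043,  1.5501])}
side {'camera_matrix': array([[405.9545,   0.    , 278.7766],
       [  0.    , 405.9545, 216.0709],
       [  0.    ,   0.    ,   1.    ]]), 'position': array([ 0.0212, -0.5144,  0.5366]), 'rotation': array([-2.1031,  0.0125, -0.681 ])}
{'camera_matrix': array([[325.2775,   0.    , 282.7891],
       [  0.    , 325.2775, 215.5537],
       [  0.    ,   0.    ,   1.    ]]), 'tool_from_camera': array([[ 0.0002, -0.9593, -0.2824,  0.0728],
       [ 1.    ,  0.    ,  0.0005, -0.0002],
       [-0.0005, -0.2824,  0.9593, -0.1421],
       [ 0.    ,  0.    ,  0.    ,  1.    ]])}
{'time': 0.1, 'joints': array([-1.2557,  0.3116,  0.014 ,  1.5129, -0.0044,  1.3192, -0.0272]), 'dq': array([-0.0005, -0.0017, -0.0003, -0.0025,  0.0012,  0.0003, -0.0008]), 'joint_torque': array([  0.0009, -38.0852,   0.1468, -23.1242,   0.0121,   0.0082,
         0.    ]), 'tool_pos': array([0.1918, 0.5147, 0.2303]), 'tool_rot': array([-3.1394,  0.0001,  2.7849]), 'wrist_force': array([-0.5358,  0.0951, -0.017 ]), 'moment': array([-0.0192, -0.0084, -0.0471]), 'grip_force': 0.0, 'finger_gap': 0.08531445178788229}
```

View pics/scene0.png

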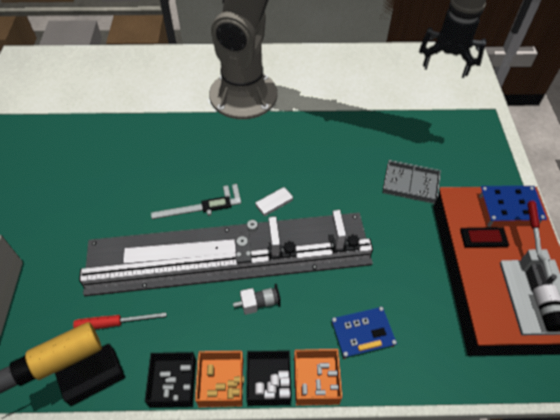

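View pics/side0.png

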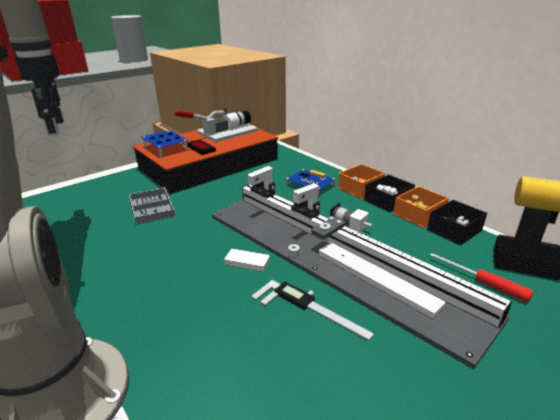

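The scene view shows the jig from (80,285) to (372,250). The bar runs from (123,257) to (235,247), the near stop is at about (275,240), the far stop at about (341,230), and the spare bush at (252,225). The side view shows both flags raised, at (262,180) and (306,195). I'll zoom in.

```bash
cat > h.py <<'E'
from workcell import ctrl
import cv2,numpy as np
from scipy.spatial.transform import Rotation as Ro
np.set_printoptions(precision=4,suppress=True)
def cam(n):
    p=ctrl.camera_params(n); K=p["camera_matrix"]
    if n=="wrist":
        s=ctrl.sense(); T=p["tool_from_camera"]; R=Ro.from_euler("xyz",s["tool_rot"]).as_matrix()
        return K,R@T[:3,:3],s["tool_pos"]+R@T[:3,3]
    return K,Ro.from_euler("xyz",p["rotation"]).as_matrix(),np.array(p["position"])
def ray(c,uv,z):
    K,R,t=c; d=(R@np.linalg.inv(K)@np.c_[np.atleast_2d(uv),np.ones(len(np.atleast_2d(uv)))].T).T
    return t+d*((z-t[2])/d[:,2])[:,None]
def proj(c,P):
    K,R,t=c; q=(K@R.T@(np.atleast_2d(P)-t).T).T; return q[:,:2]/q[:,2:]
E
python3 - <<'E'
from h import *
a=cv2.imread("pics/scene0.png");b=cv2.imread("pics/side0.png")
A=cv2.resize(a[185:305,75:395],(800,300),interpolation=cv2.INTER_CUBIC)
B=cv2.resize(b[160:360,205:515],(465,300),interpolation=cv2.INTER_CUBIC)
o=np.zeros((600,800,3),np.uint8);o[:300]=A;o[300:,:465]=B
B2=cv2.resize(b[160:250,230:330],(333,300),interpolation=cv2.INTER_CUBIC);o[300:,467:]=B2
cv2.imwrite("pics/z.png",o)
c=cam("scene")
print(ray(c,[[83,274],[372,246],[88,241],[366,216]],.012))
E
```

```text
[[ 0.6196 -0.3637  0.012 ]
 [ 0.5552  0.3258  0.012 ]
 [ 0.5283 -0.3692  0.012 ]
 [ 0.4661  0.3216  0.012 ]]
```

View pics/z.png

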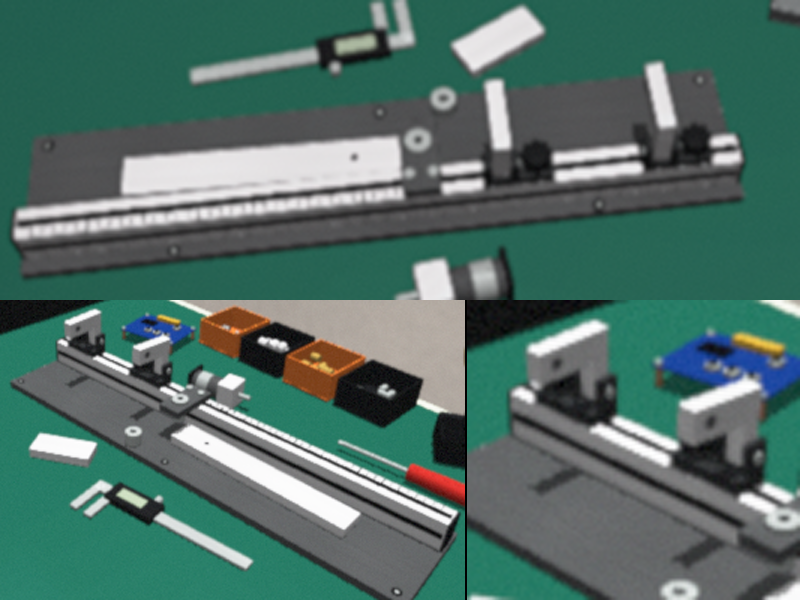

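```bash
cat >> h.py <<'E'
def fit(J,W): # 2D rigid: world=R J + t
    J=np.array(J)[:,:2];W=np.array(W)[:,:2];a=J-J.mean(0);b=W-W.mean(0)
    th=np.arctan2((a[:,0]*b[:,1]-a[:,1]*b[:,0]).sum(),(a*b).sum())
    R=np.array([[np.cos(th),-np.sin(th)],[np.sin(th),np.cos(th)]]);t=W.mean(0)-R@J.mean(0)
    return th,R,t,(W-(R@J.T).T-t)
E
python3 - <<'E'
from h import *
S=lambda p:np.array(p)/2.5+[75,185]
D=lambda p:(np.array(p)-[0,300])/1.5+[205,160]
c=cam("scene");d=cam("side")
J=[];W=[]
for pt,j in [((37,140),(-.075,-.34,.012)),((711,70),(-.075,.34,.012)),((22,275),(.075,-.34,0)),((742,198),(.075,.34,0)),((18,210),(.03,-.34,.052)),((737,136),(.03,.34,.052))]:
    J.append(j);W.append(ray(c,S(pt),j[2])[0])
for pt,j in [((12,382),(-.075,.34,.012)),]:
    J.append(j);W.append(ray(d,D(pt),j[2])[0])
th,R,t,r=fit(J,W);print(th,t,r*1000)
q=lambda p:(R.T@(p[:,:2]-t).T).T*1000
print("bar scene",q(ray(c,S([(123,157),(400,137)]),.027)))
print("bar side",q(ray(d,D([(172,432),(343,525),(360,513)]),.027)))
print("bush top",q(ray(c,S([(443,98)]),.032)),q(ray(d,D([(134,431)]),.032)))
# flags: arm-top front foot corners at z~.126+
print("flags",q(ray(c,S([(485,82),(504,80),(647,65),(664,62)]),.126)))
print("bracket",q(ray(c,S([(417,140)]),.069)),q(ray(d,D([(181,398)]),.069)))
s=lambda *j:np.r_[R@np.array(j[:2])+t,j[2]]
E
```

```text
0.10473784052111351 [ 0.5635 -0.0245] [[ 3.9302  5.6712]
 [ 3.1823  0.0089]
 [-5.4396 -1.3653]
 [-3.3812  0.214 ]
 [-0.3831  7.7119]
 [ 3.2539 -3.0153]
 [-1.1625 -9.2254]]
bar scene [[ -30.8928 -246.4195]
 [ -20.9028   18.8814]]
bar side [[ -18.2927   24.4242]
 [ -24.8896 -242.5884]
 [   8.4112 -247.4969]]
bush top [[-57.7218  64.5172]] [[-59.9652  60.9698]]
flags [[ -7.5864 101.3862]
 [ -7.664  118.753 ]
 [ -8.1959 250.7356]
 [ -9.6036 266.8417]]
bracket [[10.8168 34.9544]] [[ 9.4967 32.8691]]
```

>>> carry_out --pt "0.325 -0.284 0 0.147" --pt "0.65 -0.568 0 0.147" --pt "0.65 -0.568 0 0.147" --pt "0.65 -0.568 0 0.147" --pt "0.65 -0.568 0 0.147" --pt "0.65 -0.568 0 0.147" --pt "0.65 -0.568 0 0.147" --pt "0.65 -0.568 0 0.147" --pt "0.65 -0.568 0 0.147" --pt "0.65 -0.568 0 0.147" --pt "0.65 -0.568 0 0.147" --pt "0.65 -0.568 0 0.147" --claw 0

```text
time: 1.3
tool_pos: [0.5157, 0.233, 0.2308]
tool_rot: [3.141, -0.002, -3.034]
wrist_force: [-0.3, 0.2, -0.5]
finger_gap: -0.0001
grip_force: 0.0
```

Run:
```python
from h import *
s=ctrl.sense();print(s["time"],s["tool_pos"],s["tool_rot"],s["finger_gap"],s["joints"])
np.save("w1.npy",np.array(cam("wrist"),dtype=object),allow_pickle=True)
a=ctrl.capture("wrist");cv2.imwrite("pics/w1.png",a)
```

```text
1.3 [0.5157 0.233  0.2308] [ 3.1405 -0.0018 -3.0341] -0.00012799306287963145 [-0.5942  0.3457  0.192   1.4715 -0.0682  1.3322  1.2812]Traceback (most recent call last):
  File "<stdin>", line 3, in <module>
ValueError: could not broadcast input array from shape (3,3) into shape (3,)
```

Run:
```python
from h import *
a=ctrl.capture("wrist");cv2.imwrite("pics/w1.png",a)
```

```text
(no output)
```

View pics/w1.png

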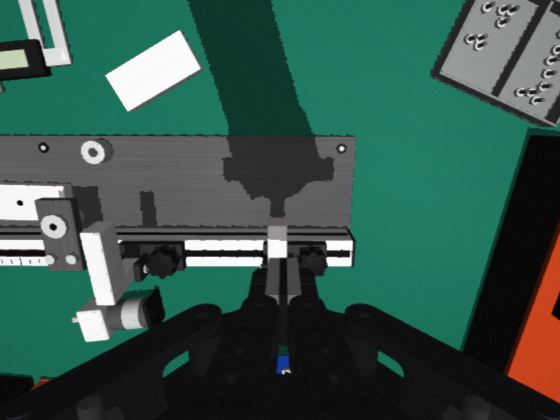

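The wrist view shows the plate's left front corner at (354,137), the fence's left end at (353,239), the drill bush at (54,227), the far flag's foot at u 268–288 and v 226–258, and the spare bush at (93,152). The bar's end is near (72,183).

Run:
```python
from h import *
c=cam("wrist")
J=[(-.075,.34,.012),(.03,.34,.052),(.010,.035,.069)]
W=[ray(c,p,j[2])[0] for p,j in zip([(354,137),(353,239),(54,227)],J)]
W+=[ray(c,(2,135),.012)[0]]
print(np.array(W))
th,R,t,r=fit(J,W[:3]);print(th,t,r*1000)
q=lambda p:(R.T@(p[:,:2]-t).T).T*1000
print("front edge",q(ray(c,[(2,135),(200,136)],.012)))
print("foot", q(ray(c,[(268,227),(288,227)],.126)),q(ray(c,[(268,227),(288,227)],.1)))
print("bush",q(ray(c,[(93,152)],.032)),"bar",q(ray(c,[(3,183),(70,183)],.027)))
print("near",q(ray(c,[(82,228),(106,224)],.126)))
np.savez("jig.npz",th=th,t=t)
```

```text
[[ 0.4523  0.3047  0.012 ]
 [ 0.5545  0.3126  0.052 ]
 [ 0.5679  0.0134  0.069 ]
 [ 0.4913 -0.0727  0.012 ]]
0.1065298500332404 [ 0.5618 -0.0255] [[ 1.1778  0.0775]
 [-1.0343 -3.1679]
 [-0.1435  3.0904]]
front edge [[-75.1213 -39.475 ]
 [-74.522  173.633 ]]
foot [[ -9.0689 251.0878]
 [ -9.0945 267.0884]] [[ -0.4397 249.9075]
 [ -0.4681 267.5913]]
bush [[-59.1385  66.9766]] bar [[-25.5952 -37.9238]
 [-25.7287  34.0671]]
near [[ -7.9883 102.3113]
 [-11.38   121.9956]]
```

>>> carry_out --pt "0.113 0.009 0 0" --pt "0.226 0.018 0 0" --pt "0.226 0.018 0 0" --pt "0.226 0.018 -0.06 0" --pt "0.226 0.018 -0.12 0" --pt "0.226 0.018 -0.18 0" --pt "0.226 0.018 -0.23 0" --pt "0.226 0.018 -0.23 0" --pt "0.226 0.018 -0.23 0"

```text
time: 2.25
tool_pos: [0.6292, 0.2421, 0.1165]
tool_rot: [3.141, -0.001, -3.034]
wrist_force: [1.4, -0.2, 0.5]
finger_gap: -0.0001
grip_force: 0.0
```

Run:
```python
from h import *
s=ctrl.sense();p=s["tool_pos"];print(p,s["wrist_force"])
r=.040
for k,a in enumerate(np.r_[np.linspace(105,0,18),-3,-6]):
    th=np.radians(a);x=.045-r*np.cos(th)+.008*np.sin(th)+.011;z=.076+r*np.sin(th)+.008*np.cos(th)
    w=np.array([.5343+.9943*x,.2320+.1063*x,z]);print(round(a),np.round((w-p)/.5,3).tolist())
```

```text
[0.6292 0.2421 0.1165] [ 1.3639 -0.1785  0.5076]
105 [-0.043, -0.004, -0.008]
99 [-0.051, -0.005, -0.004]
93 [-0.059, -0.006, -0.002]
86 [-0.068, -0.007, -0.0]
80 [-0.076, -0.008, 0.0]
74 [-0.085, -0.009, 0.0]
68 [-0.094, -0.01, -0.001]
62 [-0.102, -0.011, -0.003]
56 [-0.11, -0.012, -0.006]
49 [-0.118, -0.013, -0.01]
43 [-0.126, -0.013, -0.015]
37 [-0.132, -0.014, -0.02]
31 [-0.139, -0.015, -0.026]
25 [-0.144, -0.015, -0.033]
19 [-0.149, -0.016, -0.04]
12 [-0.153, -0.016, -0.048]
6 [-0.156, -0.017, -0.057]
0 [-0.158, -0.017, -0.065]
-3 [-0.159, -0.017, -0.069]
-6 [-0.159, -0.017, -0.074]
```

>>> carry_out --pt "-0.043 -0.004 0 0" --pt "-0.051 -0.005 0 0" --pt "-0.059 -0.006 0 0" --pt "-0.068 -0.007 0 0" --pt "-0.076 -0.008 0 0" --pt "-0.085 -0.009 0 0" --pt "-0.094 -0.01 -0.001 0" --pt "-0.102 -0.011 -0.003 0" --pt "-0.11 -0.012 -0.006 0" --pt "-0.118 -0.013 -0.01 0" --pt "-0.126 -0.013 -0.015 0" --pt "-0.132 -0.014 -0.02 0" --pt "-0.139 -0.015 -0.026 0" --pt "-0.144 -0.015 -0.033 0" --pt "-0.149 -0.016 -0.04 0" --pt "-0.153 -0.016 -0.048 0" --pt "-0.156 -0.017 -0.057 0" --pt "-0.158 -0.017 -0.065 0" --pt "-0.159 -0.017 -0.068 0" --pt "-0.159 -0.017 -0.068 0"

```text
time: 4.25
tool_pos: [0.551, 0.2319, 0.0841]
tool_rot: [3.141, 0.001, -3.037]
wrist_force: [-0.4, -2.7, 9.9]
finger_gap: -0.0
grip_force: 4.8
```

>>> carry_out --pt "0 0 -0.004 0" --pt "0 0 -0.008 0" --pt "0 0 -0.008 0"

```text
time: 4.55
tool_pos: [0.5511, 0.2319, 0.0838]
tool_rot: [3.14, 0.002, -3.037]
wrist_force: [-7.8, -4.0, 26.5]
finger_gap: -0.0004
grip_force: 13.3
```

>>> carry_out --pt "0 0 0.08 0" --pt "0 0 0.16 0" --pt "-0.01 -0.1 0.16 0" --pt "-0.02 -0.2 0.16 0" --pt "-0.03 -0.3 0.16 0" --pt "-0.04 -0.4 0.16 0" --pt "-0.05 -0.5 0.16 0" --pt "-0.06 -0.6 0.16 0" --pt "-0.07 -0.7 0.16 0" --pt "-0.074 -0.748 0.16 0" --pt "-0.074 -0.748 0.16 0" --pt "-0.074 -0.748 0.16 0"

```text
time: 5.75
tool_pos: [0.5128, -0.1416, 0.1576]
tool_rot: [3.14, -0.002, -3.038]
wrist_force: [0.5, 0.4, -0.4]
finger_gap: 0.0001
grip_force: 0.0
```

Run:
```python
from h import *
w=ctrl.capture("wrist");d=ctrl.capture("side");s=ctrl.sense();print(s["tool_pos"],s["tool_rot"])
o=np.zeros((600,800,3),np.uint8);o[:420,:560]=w;o[420:600,:]=0
B=cv2.resize(d[165:240,220:340],(240,150),interpolation=cv2.INTER_CUBIC);o[:150,560:]=B
cv2.imwrite("pics/w2.png",o[:420])
```

```text
[ 0.5136 -0.1395  0.1577] [ 3.1393 -0.001  -3.0333]
```

View pics/w2.png

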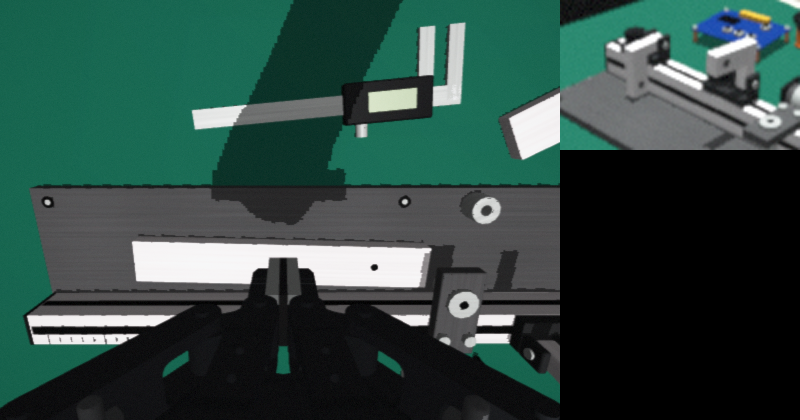

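The far flag is down and the near flag is still up. The bar's top corners in the wrist view are (133,241), (432,248), (428,288) and (136,281). Next I'll measure the bar.

Run:
```python
from h import *
c=cam("wrist");th=.1065;t=np.array([.5618,-.0255]);R=np.array([[np.cos(th),-np.sin(th)],[np.sin(th),np.cos(th)]])
q=lambda p:((R.T@(p[:,:2]-t).T).T*1000).round(1)
print("bar",q(ray(c,[(133,241),(432,248),(428,288),(136,281)],.027)))
print("tcp",q(np.array([ctrl.sense()["tool_pos"]])))
print("plate edge",q(ray(c,[(40,187),(540,186)],.012)),"bush",q(ray(c,[(464,305)],.069)))
```

```text
bar [[ -28.8 -241.3]
 [ -22.2   27.2]
 [  18.    28.7]
 [  10.8 -243.5]]
tcp [[ -60.  -108.2]]
plate edge [[ -74.7 -325.3]
 [ -76.2  124.1]] bush [[10.1 38.6]]
```

>>> carry_out --pt "0 0 -0.09 0" --pt "0 0 -0.18 0" --pt "0 0 -0.26 0" --pt "0 0 -0.281 0" --pt "0 0 -0.281 0" --pt "0.02 0.002 -0.281 0" --pt "0.035 0.004 -0.281 0" --pt "0.042 0.005 -0.281 0" --pt "0.049 0.006 -0.281 0" --pt "0.056 0.006 -0.281 0" --pt "0.063 0.007 -0.281 0" --pt "0.069 0.007 -0.281 0" --pt "0.075 0.008 -0.281 0" --pt "0.079 0.008 -0.281 0" --pt "0.082 0.009 -0.281 0" --pt "0.082 0.009 -0.281 0"

```text
time: 7.45
tool_pos: [0.552, -0.1389, 0.018]
tool_rot: [-3.142, -0.005, -3.038]
wrist_force: [-6.8, -0.7, 5.4]
finger_gap: 0.0001
grip_force: 3.3
```

>>> carry_out --pt "0.004 0 0 0" --pt "0.008 0.001 0 0" --pt "0.012 0.001 0 0" --pt "0.012 0.001 0 0"

```text
time: 7.85
tool_pos: [0.5534, -0.1391, 0.0176]
tool_rot: [3.14, -0.014, -3.039]
wrist_force: [-14.4, -1.2, 11.8]
finger_gap: -0.0003
grip_force: 7.1
```

Run:
```python
from h import *
w=ctrl.capture("side");cv2.imwrite("pics/s2.png",cv2.resize(w[190:370,230:530],(800,480),interpolation=cv2.INTER_CUBIC))
```

```text
(no output)
```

View pics/s2.png

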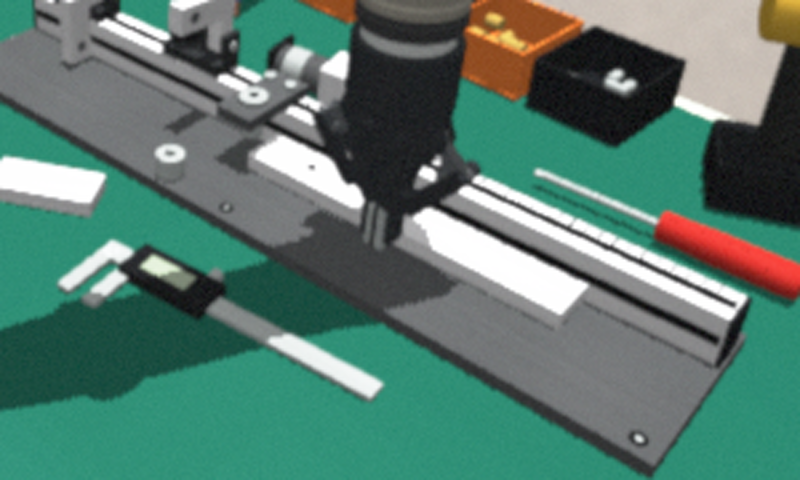

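>>> carry_out --pt "-0.06 -0.006 0 0" --pt "-0.08 -0.008 0 0" --pt "-0.08 -0.008 0.08 0" --pt "-0.08 -0.008 0.16 0" --pt "-0.04 -0.1 0.18 0" --pt "0.02 -0.2 0.18 0" --pt "0.087 -0.3 0.18 0" --pt "0.087 -0.327 0.18 0" --pt "0.087 -0.327 0.18 0" --pt "0.087 -0.327 0.1 0" --pt "0.087 -0.327 0.04 0" --pt "0.087 -0.327 0.002 0" --pt "0.087 -0.327 0.002 0"

```text
time: 9.2
tool_pos: [0.6022, -0.2974, 0.015]
tool_rot: [3.136, -0.005, -3.035]
wrist_force: [-0.1, -0.2, -0.5]
finger_gap: 0.0001
grip_force: 0.0
```

```bash
cat >> h.py <<'E'
def jig():
    s=ctrl.sense();c,n=np.cos(.1065),np.sin(.1065);d=s["tool_pos"][:2]-[.5618,-.0255]
    print("jig mm",1e3*(c*d[0]+n*d[1]),1e3*(-n*d[0]+c*d[1]),s["tool_pos"],s["wrist_force"],s["time"])
E
python3 -c "
from h import *
jig()"
```

```text
jig mm 11.311326975732717 -274.6624896820785 [ 0.6022 -0.2974  0.015 ] [-0.0779 -0.2058 -0.4744] 9.2
```

>>> carry_out --pt "-0.002 0.02 0.004 0" --pt "-0.004 0.04 0.004 0" --pt "-0.006 0.06 0.004 0" --pt "-0.009 0.084 0.004 0" --pt "-0.012 0.11 0.004 0" --pt "-0.014 0.135 0.004 0" --pt "-0.017 0.16 0.004 0" --pt "-0.02 0.185 0.004 0" --pt "-0.022 0.21 0.004 0" --pt "-0.025 0.235 0.004 0" --pt "-0.028 0.26 0.004 0" --pt "-0.03 0.285 0.004 0" --pt "-0.033 0.31 0.004 0" --pt "-0.036 0.335 0.004 0" --pt "-0.038 0.36 0.004 0" --pt "-0.041 0.385 0.004 0" --pt "-0.044 0.41 0.004 0" --pt "-0.046 0.43 0.004 0" --pt "-0.048 0.45 0.004 0" --pt "-0.048 0.45 0.004 0"

```text
time: 11.2
tool_pos: [0.5797, -0.0721, 0.0206]
tool_rot: [3.138, -0.001, -3.034]
wrist_force: [-0.5, 1.0, 4.7]
finger_gap: 0.0001
grip_force: 2.4
```

Run:
```python
from h import *
jig()
d=ctrl.capture("side");e=ctrl.capture("scene")
o=np.zeros((600,800,3),np.uint8);o[:300]=cv2.resize(e[185:305,75:395],(800,300),interpolation=cv2.INTER_CUBIC)
o[300:,:]=cv2.resize(d[175:302,200:540],(800,300),interpolation=cv2.INTER_CUBIC)
cv2.imwrite("pics/p3.png",o)
```

```text
jig mm 12.876639037285148 -48.24519348075686 [ 0.5797 -0.0721  0.0206] [-0.5335  0.9924  4.6893] 11.2
```

View pics/p3.png

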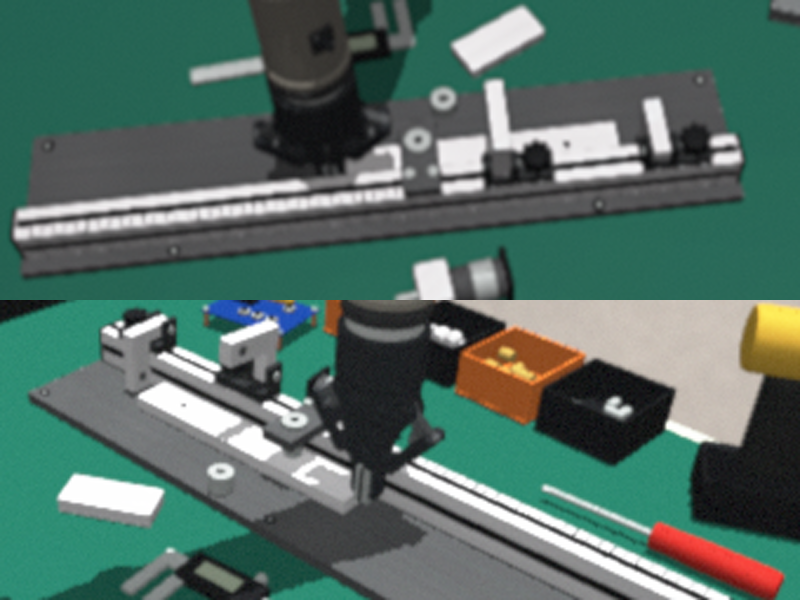

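>>> carry_out --pt "0 0.006 -0.004 0" --pt "-0.001 0.012 -0.004 0" --pt "-0.002 0.018 -0.004 0" --pt "-0.002 0.024 -0.004 0" --pt "-0.003 0.03 -0.004 0" --pt "-0.004 0.036 -0.004 0" --pt "-0.004 0.04 -0.004 0" --pt "-0.004 0.04 -0.004 0"

```text
time: 12.1
tool_pos: [0.5798, -0.0608, 0.0206]
tool_rot: [-3.135, 0.004, -3.04]
wrist_force: [0.1, -7.9, 8.1]
finger_gap: -0.0004
grip_force: 9.1
```

```bash
python3 -c "
from h import *
jig()"
```

```text
jig mm 14.187866915179264 -37.002206486431405 [ 0.5798 -0.0608  0.0206] [ 0.0744 -7.947   8.0956] 12.1
```

Run:
```python
from h import *
d=ctrl.capture("side");e=ctrl.capture("scene");w=ctrl.capture("wrist")
o=np.zeros((600,800,3),np.uint8)
o[:300]=cv2.resize(e[215:272,225:377],(800,300),interpolation=cv2.INTER_CUBIC)
o[300:,:400]=cv2.resize(d[180:270,240:360],(400,300),interpolation=cv2.INTER_CUBIC)
o[300:,400:]=cv2.resize(w,(400,300),interpolation=cv2.INTER_AREA)
cv2.imwrite("pics/p4.png",o)
```

```text
(no output)
```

View pics/p4.png

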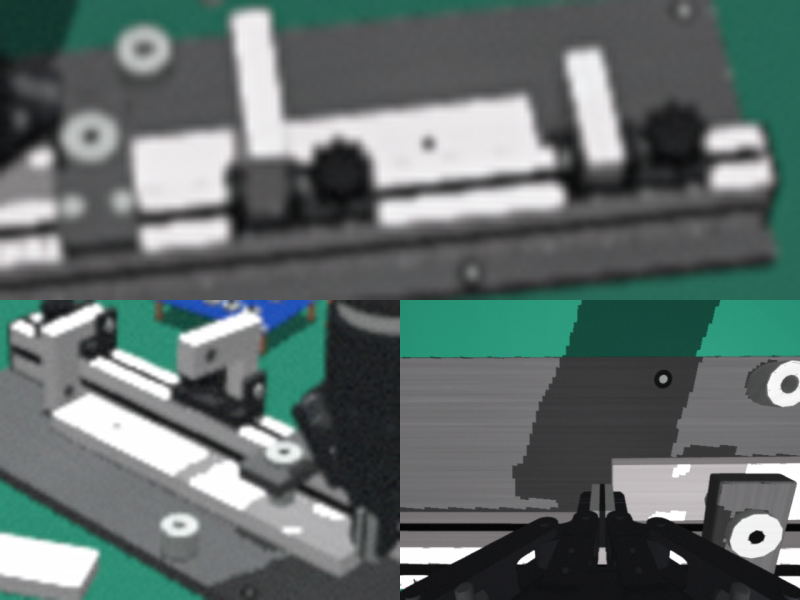

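Run:
```python
from h import *
th=.1065;t=np.array([.5618,-.0255]);R=np.array([[np.cos(th),-np.sin(th)],[np.sin(th),np.cos(th)]])
q=lambda p:((R.T@(p[:,:2]-t).T).T*1000).round(1)
S=lambda p:np.array(p)/(800/152)+[225,215]
c=cam("scene")
print("lead",q(ray(c,S([(528,95),(538,142)]),.027)),"flag top",q(ray(c,S([(564,52),(580,160),(605,48)]),.084)),"bush",q(ray(c,S([(89,136)]),.069)))
print("front edge",q(ray(c,S([(290,120),(525,94)]),.027)),"fence top front",q(ray(c,S([(380,190),(700,158)]),.052)))
print("right",q(ray(cam("wrist"),[(297,224)],.027)))
D=lambda p:(np.array(p)-[0,300])/(10/3)+[240,180]
print("side lead",q(ray(cam("side"),D([(50,412)]),.027)),"flag foot bottom right-face front corner",q(ray(cam("side"),D([(45,410)]),.015)))
```

```text
lead [[-11.  240.7]
 [ 14.8 240.7]] flag top [[  4.1 249.7]
 [ 60.3 246.1]
 [  4.2 268.2]] bush [[12.3 36.1]]
front edge [[-11.2 129. ]
 [-11.8 239.4]] fence top front [[ 45.7 161.7]
 [ 47.1 306.3]]
right [[-14.9 -30.2]]
side lead [[-13.3 238.1]] flag foot bottom right-face front corner [[ -0.4 258.8]]
```

>>> carry_out --pt "0 0 0.01 0" --pt "-0.001 0.006 0.01 0" --pt "-0.001 0.012 0.01 0" --pt "-0.002 0.018 0.01 0" --pt "-0.002 0.02 0.01 0" --pt "-0.002 0.02 0.01 0"

```text
time: 12.85
tool_pos: [0.5775, -0.051, 0.0239]
tool_rot: [-3.134, 0.001, -3.039]
wrist_force: [2.3, -10.6, 2.3]
finger_gap: 0.0001
grip_force: 5.1
```

```bash
python3 -c "
from h import *
jig()"
```

```text
jig mm 12.914253587842884 -27.015091554990047 [ 0.5775 -0.051   0.0239] [  2.31   -10.5633   2.3399] 12.85
```

>>> carry_out --pt "0.004 -0.04 0 0" --pt "0.004 -0.04 0 0" --pt "0.004 -0.04 -0.012 0" --pt "0.004 -0.04 -0.012 0" --pt "0.003 -0.025 -0.012 0" --pt "0.001 -0.01 -0.012 0" --pt "0 0 -0.012 0" --pt "0 0.008 -0.012 0" --pt "0 0.008 -0.012 0"

```text
time: 13.75
tool_pos: [0.5782, -0.0565, 0.0189]
tool_rot: [-3.122, 0.003, -3.044]
wrist_force: [1.1, -19.1, -1.2]
finger_gap: -0.0004
grip_force: 8.9
```

Run:
```python
from h import *
jig()
th=.1065;t=np.array([.5618,-.0255]);R=np.array([[np.cos(th),-np.sin(th)],[np.sin(th),np.cos(th)]])
d=ctrl.capture("side");e=ctrl.capture("scene");w=ctrl.capture("wrist")
o=np.zeros((600,800,3),np.uint8)
o[:300]=cv2.resize(e[215:272,225:377],(800,300),interpolation=cv2.INTER_CUBIC)
o[300:,:400]=cv2.resize(d[180:270,240:360],(400,300),interpolation=cv2.INTER_CUBIC)
o[300:,400:]=cv2.resize(w,(400,300),interpolation=cv2.INTER_AREA)
cv2.imwrite("pics/p5.png",o)
```

```text
jig mm 12.989987011879542 -32.596052014873074 [ 0.5782 -0.0565  0.0189] [  1.0698 -19.1419  -1.1953] 13.75
```

View pics/p5.png

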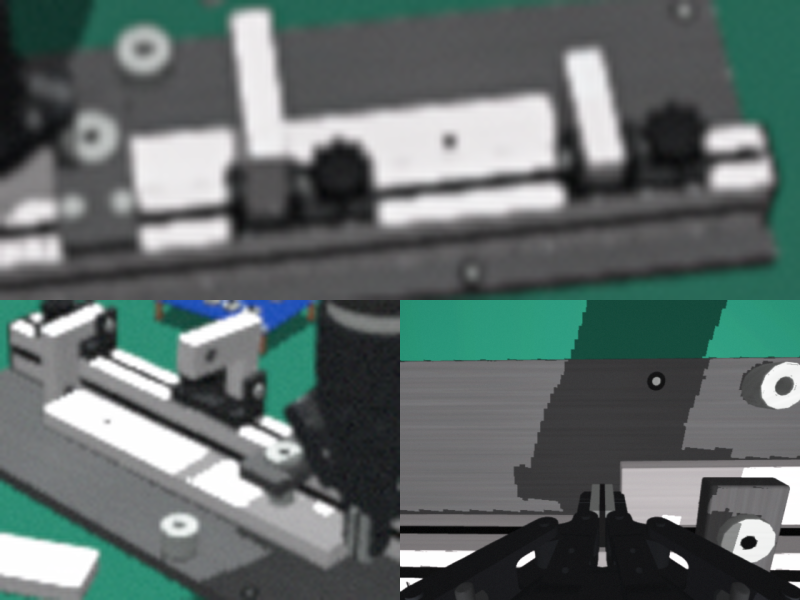

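>>> carry_out --pt "0.009 -0.08 0 0" --pt "0.009 -0.08 0 0" --pt "-0.05 -0.086 0 0" --pt "-0.117 -0.093 0 0" --pt "-0.117 -0.093 0 0" --pt "-0.12 -0.05 0 0" --pt "-0.127 -0.001 0 0" --pt "-0.127 -0.001 0 0" --pt "-0.127 -0.001 0 0"

```text
time: 14.8
tool_pos: [0.514, -0.0401, 0.0179]
tool_rot: [3.141, 0.001, -3.033]
wrist_force: [-1.2, -0.0, 0.7]
finger_gap: -0.0002
grip_force: 0.0
```

```bash
python3 -c "
from h import *
jig()"
```

```text
jig mm -49.03400604084459 -9.413426673987649 [ 0.514  -0.0401  0.0179] [-1.1575 -0.0265  0.731 ] 14.8
```

>>> carry_out --pt "0.02 0.002 0 0" --pt "0.04 0.004 0 0" --pt "0.048 0.005 0 0" --pt "0.054 0.006 0 0" --pt "0.06 0.006 0 0" --pt "0.066 0.007 0 0" --pt "0.07 0.007 0 0" --pt "0.07 0.007 0 0"

```text
time: 15.6
tool_pos: [0.5429, -0.04, 0.0178]
tool_rot: [3.14, -0.012, -3.038]
wrist_force: [-11.0, -2.1, 13.1]
finger_gap: 0.0002
grip_force: 5.2
```

```bash
python3 -c "
from h import *
jig()"
```

```text
jig mm -20.318912777680083 -12.413625875416692 [ 0.5429 -0.04    0.0178] [-10.9796  -2.0959  13.1241] 15.6
```

>>> carry_out --pt "-0.04 -0.004 0 0" --pt "-0.082 -0.009 0 0" --pt "-0.082 -0.009 0.1 0" --pt "-0.082 -0.009 0.2 0" --pt "-0.082 -0.009 0.3 0" --pt "-0.09 0.09 0.3 0" --pt "-0.1 0.18 0.3 0" --pt "-0.11 0.27 0.3 0" --pt "-0.123 0.36 0.3 0" --pt "-0.123 0.381 0.3 0" --pt "-0.123 0.381 0.2 0" --pt "-0.123 0.381 0.1 0" --pt "-0.123 0.381 0.02 0" --pt "-0.123 0.381 0 0" --pt "-0.123 0.381 0 0"

```text
time: 17.1
tool_pos: [0.486, 0.1509, 0.0165]
tool_rot: [-3.14, -0.004, -3.037]
wrist_force: [0.3, 0.7, 0.8]
finger_gap: 0.0003
grip_force: 0.0
```

```bash
python3 -c "
from h import *
jig()"
```

```text
jig mm -56.66128877715668 183.5069718142643 [0.486  0.1509 0.0165] [0.2944 0.7424 0.7949] 17.1
```

Next, push along +x by about 42 mm, then retreat by the same path.

>>> carry_out --pt "0.03 0.003 0 0" --pt "0.055 0.006 0 0" --pt "0.063 0.007 0 0" --pt "0.07 0.008 0 0" --pt "0.077 0.009 0 0" --pt "0.084 0.01 0 0" --pt "0.084 0.01 0 0"

```text
time: 17.8
tool_pos: [0.5223, 0.1561, 0.0176]
tool_rot: [-3.141, -0.014, -3.036]
wrist_force: [-12.6, -1.0, 9.9]
finger_gap: 0.0001
grip_force: 6.3
```

```bash
python3 -c "
from h import *
jig()"
```

```text
jig mm -20.006680941008632 184.82139680896003 [0.5223 0.1561 0.0176] [-12.5559  -1.046    9.9203] 17.8
```

>>> carry_out --pt "-0.04 -0.004 0 0" --pt "-0.082 -0.009 0 0" --pt "-0.082 -0.009 0.1 0" --pt "-0.082 -0.009 0.2 0" --pt "-0.082 -0.009 0.3 0" --pt "-0.05 -0.1 0.3 0" --pt "-0.03 -0.2 0.3 0" --pt "0 -0.3 0.3 0" --pt "0.05 -0.38 0.3 0" --pt "0.105 -0.46 0.3 0" --pt "0.105 -0.479 0.3 0" --pt "0.105 -0.479 0.2 0" --pt "0.105 -0.479 0.1 0" --pt "0.105 -0.479 0.02 0" --pt "0.105 -0.479 -0.002 0" --pt "0.105 -0.479 -0.002 0"

```text
time: 19.4
tool_pos: [0.5807, -0.082, 0.0162]
tool_rot: [3.141, -0.002, -3.036]
wrist_force: [0.1, 0.9, 1.1]
finger_gap: -0.0005
grip_force: 0.0
```

```bash
python3 -c "
from h import *
jig()"
```

```text
jig mm 12.79524969648561 -58.191470399211354 [ 0.5807 -0.082   0.0162] [0.1392 0.9304 1.1358] 19.4
```

>>> carry_out --pt "-0.003 0.03 0 0" --pt "-0.005 0.045 0 0" --pt "-0.005 0.052 0 0" --pt "-0.006 0.06 0 0" --pt "-0.007 0.068 0 0" --pt "-0.007 0.074 0 0" --pt "-0.007 0.074 0 0"

```text
time: 20.1
tool_pos: [0.581, -0.0556, 0.0195]
tool_rot: [-3.128, 0.007, -3.042]
wrist_force: [2.1, -12.4, 1.7]
finger_gap: 0.0001
grip_force: 6.3
```

```bash
python3 -c "
from h import *
jig()"
```

```text
jig mm 15.926299757650561 -32.00609886343627 [ 0.581  -0.0556  0.0195] [  2.1202 -12.4279   1.6671] 20.1
```

>>> carry_out --pt "0.003 -0.03 0 0" --pt "0.005 -0.08 0 0" --pt "0.005 -0.08 0.1 0" --pt "0.005 -0.1 0.2 0" --pt "-0.06 -0.2 0.3 0" --pt "-0.15 -0.3 0.36 0" --pt "-0.2 -0.38 0.36 0" --pt "-0.2 -0.4 0.36 0" --pt "-0.2 -0.4 0.36 0"

```text
time: 21.0
tool_pos: [0.4738, -0.2541, 0.1998]
tool_rot: [-3.136, 0.002, -3.05]
wrist_force: [0.5, -0.9, 1.3]
finger_gap: -0.0001
grip_force: 0.0
```

Run:
```python
from h import *
jig()
e=ctrl.capture("scene");d=ctrl.capture("side")
o=np.zeros((600,800,3),np.uint8)
o[:300]=cv2.resize(e[215:272,225:377],(800,300),interpolation=cv2.INTER_CUBIC)
o[300:,:400]=cv2.resize(d[180:270,240:360],(400,300),interpolation=cv2.INTER_CUBIC)
o[300:,400:]=cv2.resize(e,(400,300),interpolation=cv2.INTER_AREA)
cv2.imwrite("pics/p6.png",o)
```

```text
jig mm -111.76348619717983 -217.95333542114827 [ 0.4738 -0.2541  0.1998] [ 0.4576 -0.8937  1.2959] 21.0
```

View pics/p6.png

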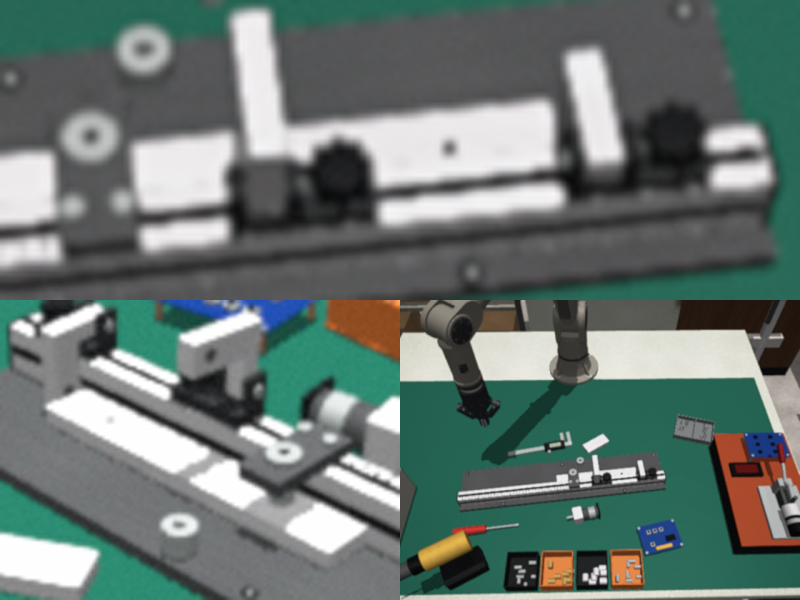

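The final view shows the far flag down and the bar's end against its foot, at (553,100) in the crop. The bar lies along the fence, the near flag is up, and the bystanders haven't moved.

```bash
python3 -c "
from workcell import ctrl
print(ctrl.finish_job())"
```

```text
the job is handed in; nothing more can be done
None
```

I handed the job in at about 21 s of the 64 s: the far stop is fully down, the bar's end is against it with its long side flat on the fence, the near stop is still up, and nothing else in the pictures had moved; the hand-in returned no verdict.

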